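# Kit the analyser's drive parts into the service tray

### The job

Kit the service tray for the analyser's drive repair: put the keyed hub (the square one whose keyway runs to the middle of a side) fully down over the keyed post with its keyway over the red key, the toothed green pulley flat in the middle of the blue bay, and the split brass collar flat in the middle of the yellow bay. Leave the three look-alikes where they lie: the hub whose keyway runs to a corner, the smooth green pulley and the collar without a split.

Things in the scene. Friction and masses are not known exactly. Their poses are not given: they have to be found in the camera images.
- hub_mid (a point): The hub to kit: square aluminium block 56 x 56 mm, 32 mm high, edges along its x and y, with an upright 26 mm bore right through. A keyway 13 mm wide runs from the bore along the hub's +x, to 23 mm from the axis, square to the middle of a side; a short red line on top marks it. Origin at its centre, 16 mm above its underside; z up. About 0.18 kg, loose on the bench.
- hub_other_mid (a point): Look-alike hub, to be left: the same block, but its keyway and red line run to a corner (midway between its +x and +y). Origin at its centre, 16 mm above its underside; z up. 
- pulley_mid (a point): The pulley to kit: green, 50 mm across its tooth tips, 28 mm high, with 12 coarse teeth around it and a small metal disc with a dark bore on top; lies flat, axis z up. Grips like a plain round, at any yaw. Origin at its centre, 14 mm above its underside. About 0.09 kg.
- pulley_other_mid (a point): Look-alike pulley, to be left: green, 50 mm across, 28 mm high, smooth round rim without teeth. Origin at its centre, 14 mm above its underside.
- collar_mid (a point): The shaft collar to kit: brass ring 46 mm outside, 22 mm bore, 26 mm high, cut through on one side (its +x) by a dark slit about 4 mm wide; lies flat, axis z up. Grips like a plain round, at any yaw. Origin at its centre, 13 mm above its underside. About 0.15 kg.
- collar_other_mid (a point): Look-alike collar, to be left: the same brass ring, unbroken all round. Origin at its centre, 13 mm above its underside.
- bay_post_floor (a point): The white bay with the keyed post. Point: post axis at the bay floor, 10 mm above the bench. Steel post 18 mm across, its top 6 mm tapering to 10 mm, tip 24 mm above the floor. Red key on its side: 5 mm wide, out to 18.5 mm from the axis along the bay's +x, 18 mm above the floor. The hub goes on with its +x along the bay's +x, with 4 mm play each way.
- bay_blue_floor (a point): The bay with the blue floor and a white dashed circle 62 mm across. The point is the middle of its floor, 10 mm above the bench. Each bay is 100 mm square with a lip 4 mm above its floor (94 mm inside the lips). The three stand side by side, 105 mm apart, in any order.
- bay_yellow_floor (a point): The bay with the yellow floor and a dark dashed circle 56 mm across. The point is the middle of its floor, 10 mm above the bench. Same size as the blue bay. All three bays are fixed in one white tray, 126 x 330 mm, 14 mm high, which does not move.
Not all that is in view belongs to the job. Leave any pink or purple look-alike of the part that bears hub_mid alone.

How it is judged:
By the outcome, as a careful person would: the job done as asked, in the order asked, and still so for the second after the job is handed in, with the robot touching nothing.
It also fails if it takes over 88 s, if anything falls off the work surface, if the arm or the gripper's body presses on something with over 40 N, if the wrist force passes 120 N, or if a joint passes its speed limit or range.

### The arm

A 6-joint arm with a two-finger parallel gripper is mounted at the origin on the work surface. World frame = base frame: x ahead of the robot, y to its left, z up, the work surface at z = 0. Lengths are in mm, angles in rad, forces in N, time in s.
With the tool pointing down it reaches from about 350 to 775 mm from the base axis. Payload 7.3 kg.
Tool frame: the origin (TCP) lies at the very end of the fingers, on their centre line; the grasp point (between the pads) lies 19 mm behind it; z points along the fingers, y is the line along which they close (so a half turn about z gives the same grasp; the last joint's range is limited). The gripper opens to 92 mm and grips with 3 to 60 N. Pads are 19 mm wide; open, the fingers measure 130 mm over their backs; the gripper's body (75 mm by 190 mm) begins 47 mm behind the grasp point.
Start: joints at [1.149, 0.342, 1.524, -0, 1.275, -0.146], TCP at [142.951, 505.183, 226.741] pointing down, gripper open.
Joint ranges: [-2.53, 2.53], [-0.77, 2.02], [0.04, 2.7], [-1, 4.14], [0.28, 2.66], [-3.11, 3.11]. Speed limits (rad/s): [2.57, 2.57, 3.14, 3.14, 3.14, 3.14].

### API

Orientations are given as [roll, pitch, yaw] about the fixed x, y, z axes, in that order (R = Rz(yaw) Ry(pitch) Rx(roll)).
In Python, from plant import * gives the robot as it stands.
- The arm moves only by the tool arm_command, never from a script. Its arguments are lists of equal length, an entry for each row: "gripper": the finger opening in mm, from 0 to 91.8; "dp": the shift along the tool's x, y, z in units of 25 mm (1.0 is 25 mm), a list of three; "twist": the turn about the tool's z in units of 5 degrees (1.0 is 5 degrees). A call has exactly 5 rows; each row shifts and turns the commanded pose from where the row before left it, along the tool's axes as they then stand; what a row does not reach is not made up. A row lasts 1/8 s, in which the tool goes at most 62.5 mm and 10.7 degrees, less where a joint would pass 70% of its speed; a pose out of reach is approached as far as the arm can. A call is refused whole if a number of a shift passes 1 or a number of a turn 1, either way. A call with a gripper value outside its range is refused whole. The fingers move at their own pace and stop on an object; the grip force is fixed at half the most. Time passes only in rows, so rows that do not move let the fingers close, or fill a call up. It gives the time, the measured TCP pose, the force, the opening and the grip force at its end, in the units of the state.
- get_obs(): the state, without advancing time (a new reading comes with each control period).
- capture(name): name is "side" or "top" or "wrist"; returns the picture (400x640x3 uint8, red, green, blue); there is no depth.
- get_calibration(name): a dict with "mtx" (3x3 intrinsics, pixels), "dist_coeffs" ([k1, k2, p1, p2, k3] as OpenCV has them; the pictures are not rectified), "position" and "attitude" of the camera in the world; the wrist camera has in their place "mount" (4x4, takes a point from camera to tool coordinates, whose origin is the TCP and whose axes are the flange's). Camera axes: x right, y down, z forward; pixel columns grow to the right and rows downward; lengths in mm; the calibration is good to about 2 mm. A picture is of the moment at which its call begins: read the wrist's pose just before it. get_calibration takes no time and is no camera call.
- close_job(): hands the job in; it is judged then, once.
The state is a dict: "time": time; "joint_positions": joint angles; "dq": joint speeds; "tau": joint torques, N m; "tool_pos": TCP position; "tcp_rot": TCP orientation; "contact_force": force on the tool from outside, world axes, zero at the start; "moment": the same for the moment, N m; "grip_width": finger opening in mm; "finger_force": force on a finger pad.
Only numpy, scipy, OpenCV 4.12 (cv2) and the standard library are available. Lean on these libraries where they do the work, as an engineer would, in place of code of your own. Each camera call takes 0.05 s, during which the arm holds its last target. There are 200 camera calls.

## Working session

There is one attempt and no reset: what is moved stays moved. The work goes in short steps, Python scripts to look and compute and a tool call to move; the robot and the scene stay as the last step left them, time stands still between calls to the robot, and variables do not carry over. Pictures are saved under pics/ and viewed, at most 14 in all, crops included, and the job is handed in when it is done.

Besides the shell and the picture viewer there is one more tool, called by a JSON object that holds its "name" and its "arguments". arm_command: Moves the arm, as the interface text tells. Its arguments: {"type":"object","properties":{"gripper":{"type":"array"},"dp":{"type":"array"},"twist":{"type":"array"}},"required":["gripper","dp","twist"]}

```bash
ls; mkdir -p pics
python3 - <<'E'
from plant import *
import cv2
o=get_obs();print({k:o[k] for k in('time','tool_pos','tcp_rot','grip_width')})
for n in('top','side','wrist'):
    cv2.imwrite(f'pics/{n}0.png',cv2.cvtColor(capture(n),cv2.COLOR_RGB2BGR)); print(n,get_calibration(n))
E
```

```text
pics
{'time': 0.0, 'tool_pos': array([142.77888669, 504.7913461 , 226.04914632]), 'tcp_rot': array([-3.14006396e+00, -2.36990315e-04,  2.86577234e+00]), 'grip_width': 91.88116445146152}
top {'mtx': array([[453.21726222,   0.        , 318.74814478],
       [  0.        , 453.21726222, 197.93828511],
       [  0.        ,   0.        ,   1.        ]]), 'dist_coeffs': array([-0.00266471,  0.        ,  0.        ,  0.        ,  0.        ]), 'position': array([ 368.74912877,   25.77641209, 1051.45994615]), 'attitude': array([-3.03991182, -0.01625811, -1.55748133])}
side {'mtx': array([[382.67717341,   0.        , 320.81162046],
       [  0.        , 382.67717341, 198.0594286 ],
       [  0.        ,   0.        ,   1.        ]]), 'dist_coeffs': array([-0.00883009,  0.        ,  0.        ,  0.        ,  0.        ]), 'position': array([ -64.54283061, -577.59059285,  623.57784704]), 'attitude': array([-2.17968445,  0.01411194, -0.75351308])}
wrist {'mtx': array([[359.99889859,   0.        , 316.10063813],
       [  0.        , 359.99889859, 194.65970953],
       [  0.        ,   0.        ,   1.        ]]), 'dist_coeffs': array([-0.01175627,  0.        ,  0.        ,  0.        ,  0.        ]), 'mount': array([[-7.25130144e-04, -9.57815549e-01, -2.87382755e-01,
         7.78838941e+01],
       [ 9.99999262e-01, -9.74810121e-04,  7.25717459e-04,
        -8.64254581e-01],
       [-9.75247085e-04, -2.87382017e-01,  9.57815549e-01,
        -1.57704964e+02],
       [ 0.00000000e+00,  0.00000000e+00,  0.00000000e+00,
         1.00000000e+00]])}
```

View pics/top0.png

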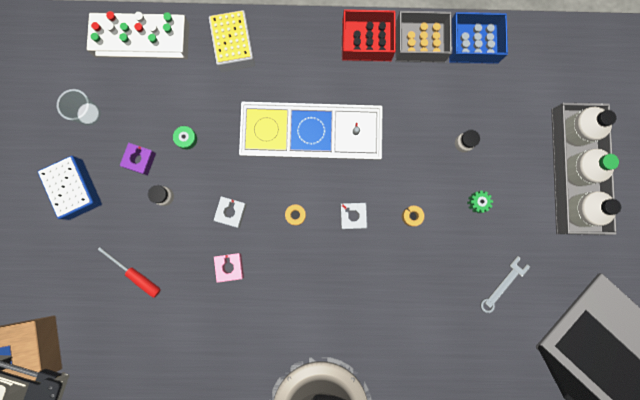

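View pics/side0.png

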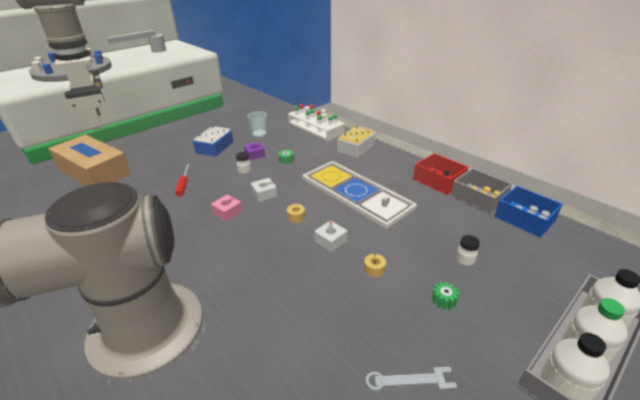

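The top view shows these candidates:
- **Hubs:** (229,212) and (354,216), plus pink (228,268) and purple (138,158), which are to be left.
- **Pulleys:** (183,137) smooth and (482,202) toothed.
- **Collars:** (295,215) and (414,216).
- **Bays:** yellow (266,130), blue (311,131), post (357,131).

I'll check the choice in one close crop.

```bash
cat > h.py <<'E'
from plant import *
import numpy as np, cv2
from scipy.spatial.transform import Rotation as R
def cam(name,obs=None):
    c=get_calibration(name)
    if name!='wrist': return c,R.from_euler('xyz',c['attitude']).as_matrix(),np.array(c['position'])
    T=np.eye(4);T[:3,:3]=R.from_euler('xyz',obs['tcp_rot']).as_matrix();T[:3,3]=obs['tool_pos'];M=T@c['mount']
    return c,M[:3,:3],M[:3,3]
def cast(cm,px,z):
    c,Rm,p=cm
    u=cv2.undistortPoints(np.array(px,float).reshape(-1,1,2),c['mtx'],c['dist_coeffs'])[:,0]
    d=np.c_[u,np.ones(len(u))]@Rm.T
    return p+d*((z-p[2])/d[:,2])[:,None]
def proj(cm,P):
    c,Rm,p=cm
    q=(np.array(P,float).reshape(-1,3)-p)@Rm
    return cv2.projectPoints(q,np.zeros(3),np.zeros(3),c['mtx'],c['dist_coeffs'])[0][:,0]
E
python3 - <<'E'
from h import *
im=cv2.imread('pics/top0.png')
f=lambda x,y:cv2.resize(im[y-22:y+22,x-29:x+29],None,fx=4.5,fy=4.5,interpolation=cv2.INTER_CUBIC)
L=[[f(229,212),f(354,216),f(357,131)],[f(295,215),f(414,216),f(482,202)]]
cv2.imwrite('pics/crop1.png',np.vstack([np.hstack(r) for r in L]))
cm=cam('top')
hsv=cv2.cvtColor(im,cv2.COLOR_BGR2HSV)
def blob(x,y,r,lo,hi,z):
    m=cv2.inRange(hsv,lo,hi);k=np.zeros_like(m);k[y-r:y+r,x-r:x+r]=255
    cs,_=cv2.findContours(m&k,cv2.RETR_EXTERNAL,cv2.CHAIN_APPROX_NONE)
    c=max(cs,key=cv2.contourArea)
    (a,b),s,ang=cv2.minAreaRect(c)
    bp=cast(cm,cv2.boxPoints(((a,b),s,ang)),z)
    W=cast(cm,[(a,b)],z)[0]
    print((x,y),'px',np.round((a,b),1),'W',W.round(1),'sides',np.linalg.norm(np.diff(bp[:3],axis=0),axis=1).round(1),'ang',np.degrees(np.arctan2(*(bp[1]-bp[0])[[1,0]])).round(1))
    return W
blob(229,212,25,(0,0,150),(179,70,255),32);blob(354,216,25,(0,0,150),(179,70,255),32)
blob(482,202,22,(40,100,50),(85,255,255),28);blob(183,137,22,(40,100,50),(85,255,255),28)
blob(414,216,20,(12,100,90),(30,255,255),26);blob(295,215,20,(12,100,90),(30,255,255),26)
blob(266,130,30,(20,60,90),(35,255,255),10);blob(311,131,30,(100,100,90),(125,255,255),10)
blob(311,131,85,(0,0,150),(179,70,255),14)
E
```

```text
(229, 212) px [228.8 211.5] W [439.3 212.2  32. ] sides [58.5 58.4] ang -13.9
(354, 216) px [353.5 215.5] W [434.4 -68.3  32. ] sides [56.6 56.5] ang -89.2
(482, 202) px [480.1 201.5] W [ 470.7 -357.9   28. ] sides [49.4 53.8] ang -12.4
(183, 137) px [184.3 137.3] W [608.5 320.5  28. ] sides [48.4 54.7] ang -42.4
(414, 216) px [412.5 215.5] W [ 436.7 -203.2   26. ] sides [48.  43.3] ang -89.2
(295, 215) px [295.  214.5] W [435.1  63.8  26. ] sides [45.4 43.1] ang -89.2
(266, 130) px [265.8 129. ] W [635.8 136.4  10. ] sides [95.3 95.4] ang -0.6
(311, 131) px [311. 130.] W [635.1  30.6  10. ] sides [94.2 91.1] ang -89.0
(311, 131) px [310.7 129.8] W [634.5  31.2  14. ] sides [129.3 335.9] ang 0.2
```

View pics/crop1.png

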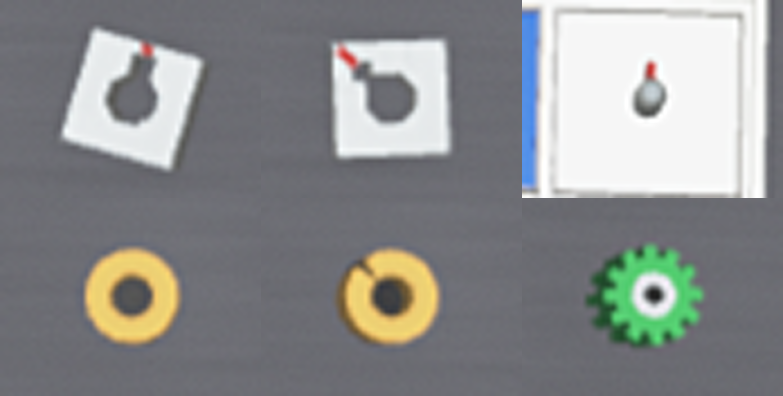

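The crop confirms the choice:
- **Hub:** (229,212). Its keyway runs to a side middle at about -14° yaw. The one at (354,216) goes to a corner.
- **Collar:** the split one is at (414,216).
- **Pulley:** the toothed one is at (482,202).
- **Key:** it points along world +x.

The measured sizes agree with those given. I'll start with the hub.

{"name": "arm_command", "arguments": {"gripper": [91,91,91,91,91], "dp": [[-0.98,-0.54,0.2],[-0.98,-0.54,0.2],[-0.98,-0.54,0.2],[-0.98,-0.54,0.2],[-0.98,-0.54,0.2]], "twist": [0,0,0,0,0]}}

```text
time: 0.78
tool_pos: [242.9, 406.1, 201.4]
tcp_rot: [-3.141, -0.0, 2.866]
contact_force: [0.2, -0.2, 0.2]
grip_width: 90.9
finger_force: 0.0
```

{"name": "arm_command", "arguments": {"gripper": [91,91,91,91,91], "dp": [[-0.98,-0.54,0.2],[-0.98,-0.54,0.2],[-0.98,-0.54,0.2],[-0.98,-0.54,0.2],[-0.98,-0.54,0.2]], "twist": [0,0,0,0,0]}}

```text
time: 1.4
tool_pos: [342.4, 307.8, 176.4]
tcp_rot: [-3.141, -0.0, 2.866]
contact_force: [0.1, 0.5, -0.1]
grip_width: 90.7
finger_force: 0.0
```

{"name": "arm_command", "arguments": {"gripper": [91,91,91,91,91], "dp": [[-0.98,-0.54,0.2],[-0.98,-0.54,0.2],[-0.98,-0.54,0.2],[-0.98,-0.54,0.2],[-0.75,-0.5,0.2]], "twist": [0,0,0,0,0]}}

```text
time: 2.02
tool_pos: [436.8, 211.9, 151.4]
tcp_rot: [-3.141, -0.0, 2.865]
contact_force: [-0.4, 0.3, 0.4]
grip_width: 91.0
finger_force: 0.0
```

```bash
cat >> h.py <<'E'
def delta(o,x,y,z=None,yaw=None):
    "tool-axis shift in units to world x,y,z and twist in units to yaw(deg)"
    Rm=R.from_euler('xyz',o['tcp_rot']).as_matrix();p=np.array(o['tool_pos'])
    d=Rm.T@(np.array([x,y,p[2] if z is None else z])-p)/25
    y0=np.degrees(o['tcp_rot'][2]); t=0 if yaw is None else -((yaw-y0+180)%360-180)/5
    print('units',d.round(2),'twist',round(t,2),'pos',p.round(1),'yaw',round(y0,2),'t',o['time'])
def snap(f):
    o=get_obs();im=cv2.cvtColor(capture('wrist'),cv2.COLOR_RGB2BGR);cv2.imwrite(f'pics/{f}.png',im);return o,im,cam('wrist',o)
def blob(im,cm,lo,hi,z,near,r=45):
    "largest colour blob near a predicted world point"
    hsv=cv2.cvtColor(im,cv2.COLOR_BGR2HSV);m=cv2.inRange(hsv,lo,hi);k=np.zeros_like(m)
    c0=proj(cm,[*near,z])[0];e=proj(cm,[near[0]+r,near[1],z])[0]
    cv2.circle(k,tuple(int(v) for v in c0),int(np.linalg.norm(e-c0)),255,-1)
    cs,_=cv2.findContours(m&k,cv2.RETR_EXTERNAL,cv2.CHAIN_APPROX_NONE)
    c=max(cs,key=cv2.contourArea)
    w=cast(cm,c.reshape(-1,2),z)[:,:2].astype(np.float32)
    (ctr,s,a)=cv2.minAreaRect(w);(cc,rad)=cv2.minEnclosingCircle(w)
    print('px',c.reshape(-1,2).mean(0).round(),'rect',np.round(ctr,1),np.round(s,1),'ang',round(a,1),'circle',np.round(cc,1),round(rad,1))
    return np.array(ctr),a
E
python3 - <<'E'
from h import *
o,im,cm=snap('w1')
blob(im,cm,(0,0,150),(179,70,255),32,(438,212))
delta(o,438,212,20)
E
```

```text
px [317. 188.] rect [437.7 211.4] [57.5 57.6] ang 74.6 circle [437.9 211.3] 39.5
units [-0.05  0.02  5.25] twist 0 pos [436.8 211.9 151.4] yaw 164.17 t 2.025
```

View pics/w1.png

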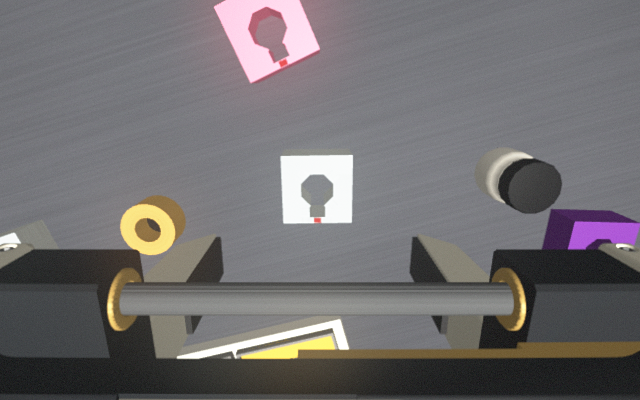

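The wrist view shows the white hub at (317,188) with its keyway and red line at (317,220), toward tool -x. The pink hub at (268,40) and the collar at (155,225) are clear of the fingers. The tool is aligned, so I'll descend and grip.

{"name": "arm_command", "arguments": {"gripper": [91,91,91,91,91], "dp": [[-0.04,-0.01,1],[0,0,1],[0,0,1],[0,0,1],[0,0,1]], "twist": [0,0,0,0,0]}}

```text
time: 2.7
tool_pos: [436.8, 212.5, 25.9]
tcp_rot: [3.142, -0.0, 2.866]
contact_force: [0.6, 0.2, -0.2]
grip_width: 91.1
finger_force: 0.0
```

{"name": "arm_command", "arguments": {"gripper": [91,91,56,50,50], "dp": [[0,0,0.5],[0,0,0.24],[0,0,0],[0,0,0],[0,0,0]], "twist": [0,0,0,0,0]}}

```text
time: 3.32
tool_pos: [437.4, 212.4, 8.8]
tcp_rot: [3.141, 0.001, 2.866]
contact_force: [-0.4, 0.3, 1.2]
grip_width: 65.5
finger_force: 0.0
```

{"name": "arm_command", "arguments": {"gripper": [50,50,50,50,50], "dp": [[0,0,0],[0,0,0],[0,0,0],[0,0,0],[0,0,0]], "twist": [0,0,0,0,0]}}

```text
time: 3.95
tool_pos: [437.3, 212.4, 8.6]
tcp_rot: [3.141, 0.001, 2.866]
contact_force: [-0.4, 0.1, 5.5]
grip_width: 55.7
finger_force: 29.9
```

{"name": "arm_command", "arguments": {"gripper": [50,50,50,50,50], "dp": [[0,0,-0.6],[0,0,-1],[0,0,-1],[0,0,-1],[0,0,-0.7]], "twist": [0,-0.79,-0.79,-0.79,-0.79]}}

```text
time: 4.58
tool_pos: [437.1, 212.3, 117.4]
tcp_rot: [3.141, 0.001, -3.139]
contact_force: [0.3, 0.3, -3.0]
grip_width: 56.1
finger_force: 29.9
```

{"name": "arm_command", "arguments": {"gripper": [50,50,50,50,50], "dp": [[-0.8,-0.71,0],[-0.8,-0.71,0],[-0.8,-0.71,0],[-0.8,-0.71,0],[-0.8,-0.71,0]], "twist": [0,0,0,0,0]}}

```text
time: 5.2
tool_pos: [537.3, 122.9, 116.1]
tcp_rot: [3.141, -0.0, 3.141]
contact_force: [0.3, -0.7, -1.9]
grip_width: 55.7
finger_force: 29.9
```

{"name": "arm_command", "arguments": {"gripper": [50,50,50,50,50], "dp": [[-0.8,-0.71,0],[-0.8,-0.71,0],[-0.8,-0.71,0],[-0.8,-0.71,0],[-0.5,-0.3,0]], "twist": [0,0,0,0,0]}}

```text
time: 5.82
tool_pos: [630.0, 43.9, 115.9]
tcp_rot: [-3.142, -0.0, 3.14]
contact_force: [0.5, 0.9, -1.8]
grip_width: 55.9
finger_force: 29.9
```

Run:
```python
from h import *
o,im,cm=snap('w2')
delta(o,635,-74,None,180)
print(proj(cm,[[635,-74,34],[653,-74,28],[635,30,10],[o['tool_pos'][0],o['tool_pos'][1],o['tool_pos'][2]+24]]).round())
t=cv2.cvtColor(capture('top'),cv2.COLOR_RGB2BGR);cv2.imwrite('pics/t2.png',t)
hs=cv2.cvtColor(im,cv2.COLOR_BGR2HSV)
m=cv2.inRange(hs,(0,100,60),(8,255,255))|cv2.inRange(hs,(172,100,60),(179,255,255))
n,_,st,ce=cv2.connectedComponentsWithStats(m)
for i in range(1,n):
    if st[i,4]>6: print('red',st[i],ce[i].round(1),cast(cm,[ce[i]],28).round(1))
```

```text
units [-0.21 -4.72  0.  ] twist -0.01 pos [630.   43.9 115.9] yaw 179.94 t 5.825
[[150. 210.]
 [157. 231.]
 [299. 200.]
 [318. 282.]]
red [152 215   7  12  71] [155.1 220.7] [[645.2 -74.3  28. ]]
red [311 330  13   8 103] [316.9 333.5] [[742.6  43.7  28. ]]
```

View pics/w2.png

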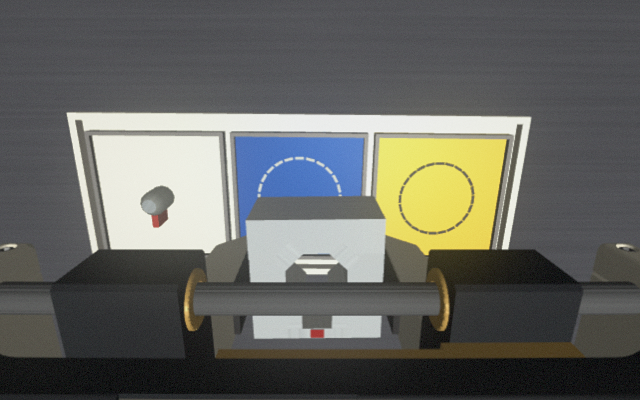

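Run:
```python
from h import *
im=cv2.imread('pics/w2.png');t=cv2.imread('pics/t2.png')
a=cv2.resize(im[175:245,120:195],(400,373),interpolation=cv2.INTER_CUBIC)
b=cv2.resize(t[110:152,334:379],(400,373),interpolation=cv2.INTER_CUBIC)
cv2.imwrite('pics/crop2.png',np.hstack([a,b]))
hs=cv2.cvtColor(im,cv2.COLOR_BGR2HSV)
# inner white floor of post bay, tray extents in wrist view
o=get_obs();cm=cam('wrist',o)
m=cv2.inRange(hs,(0,0,170),(179,60,255));m[255:]=0
c=max(cv2.findContours(m[:, 80:235].copy(),cv2.RETR_LIST,cv2.CHAIN_APPROX_NONE)[0],key=cv2.contourArea)
hb=cv2.inRange(hs,(20,120,120),(35,255,255));c=max(cv2.findContours(hb,0,1)[0],key=cv2.contourArea).reshape(-1,2)
w=cast(cm,c,10);print('yellow x',w[:,0].min(),'y',w[:,1].min(),w[:,1].max())
hb=cv2.inRange(hs,(100,120,80),(125,255,255));c=max(cv2.findContours(hb,0,1)[0],key=cv2.contourArea).reshape(-1,2)
w=cast(cm,c,10);print('blue x',w[:,0].min(),'y',w[:,1].min(),w[:,1].max())
```

```text
yellow x 588.848459828121 y 89.3536632040645 182.9259577972245
blue x 587.1575019818251 y -16.408464424295808 77.50604074143402
```

View pics/crop2.png

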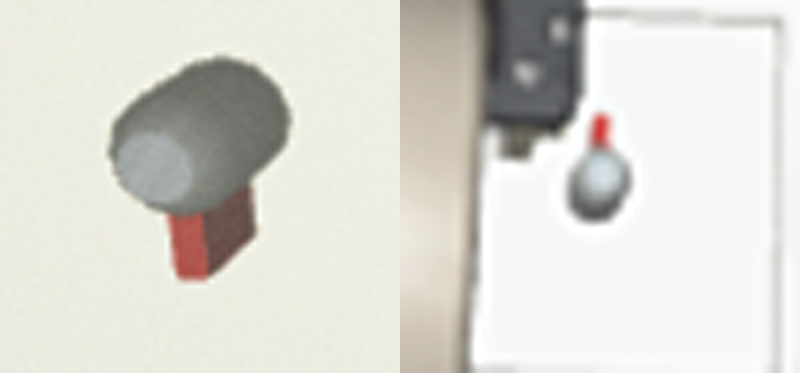

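Run:
```python
from h import *
o=get_obs();cm=cam('wrist',o)
print('tip w',cast(cm,[(149.1,206.9)],34).round(1),'key end w',cast(cm,[(156.2,227.1)],28).round(1),cast(cm,[(151.9,214)],28).round(1))
print('tip top',cast(cam('top'),[(356.9,129.1)],34).round(1))
# hub held: red line / front face bottom edge reference (top z = tool z +24-8.6)
im=cv2.imread('pics/w2.png');print('hub red line on top plane',cast(cm,[(316.9,333.5)],o['tool_pos'][2]-8.6+32).round(1),o['tool_pos'])
```

```text
tip w [[632.7 -74.1  34. ]] key end w [[650.4 -73.9  28. ]] [[640.2 -75.7  28. ]]
tip top [[632.9 -74.9  34. ]]
hub red line on top plane [[656.4  43.6 139.2]] [630.17790182  44.01450789 115.7981119 ]
```

Post axis is about (632.5, -74.2) and the wrist and top views agree. The bays are yawed about -0.8°. Next I'll move over the post and go down in steps.

{"name": "arm_command", "arguments": {"gripper": [50,50,50,50,50], "dp": [[-0.08,-0.95,0],[0,-0.95,0],[0,-0.95,0],[0,-0.95,0],[0,-0.93,0]], "twist": [0.16,0,0,0,0]}}

```text
time: 6.55
tool_pos: [629.9, -74.0, 115.9]
tcp_rot: [3.141, -0.0, 3.128]
contact_force: [-0.3, 0.3, -1.7]
grip_width: 55.6
finger_force: 29.9
```

{"name": "arm_command", "arguments": {"gripper": [50,50,50,50,50], "dp": [[0,0,0],[0,0,1],[0,0,1],[0,0,0.6],[0,0,0]], "twist": [0,0,0,0,0]}}

```text
time: 7.18
tool_pos: [629.5, -72.7, 49.6]
tcp_rot: [3.141, -0.002, 3.128]
contact_force: [-0.9, -0.3, -1.7]
grip_width: 55.8
finger_force: 29.9
```

{"name": "arm_command", "arguments": {"gripper": [50,50,50,50,50], "dp": [[-0.11,-0.05,0],[0,0,0],[0,0,0.3],[0,0,0.35],[0,0,0]], "twist": [0,0,0,0,0]}}

```text
time: 7.8
tool_pos: [632.1, -74.3, 33.2]
tcp_rot: [3.141, -0.002, 3.128]
contact_force: [-0.3, 0.0, -1.5]
grip_width: 55.8
finger_force: 29.9
```

{"name": "arm_command", "arguments": {"gripper": [50,50,50,50,50], "dp": [[0,0,0.2],[0,0,0.2],[0,0,0.15],[0,0,0],[0,0,0]], "twist": [0,0,0,0,0]}}

```text
time: 8.43
tool_pos: [633.1, -74.5, 20.8]
tcp_rot: [3.142, 0.0, 3.128]
contact_force: [0.1, -0.1, -2.7]
grip_width: 55.5
finger_force: 29.9
```

{"name": "arm_command", "arguments": {"gripper": [50,50,50,50,50], "dp": [[0,0,0.06],[0,0,0.04],[0,0,0],[0,0,0],[0,0,0]], "twist": [0,0,0,0,0]}}

```text
time: 9.05
tool_pos: [633.0, -74.5, 18.6]
tcp_rot: [3.142, 0.0, 3.128]
contact_force: [-2.9, 0.1, 4.5]
grip_width: 56.0
finger_force: 29.9
```

{"name": "arm_command", "arguments": {"gripper": [66,66,66,66,66], "dp": [[0,0,0],[0,0,0],[0,0,0],[0,0,0],[0,0,0]], "twist": [0,0,0,0,0]}}

```text
time: 9.68
tool_pos: [633.0, -74.5, 18.2]
tcp_rot: [3.142, -0.0, 3.128]
contact_force: [0.3, -0.2, -0.6]
grip_width: 66.2
finger_force: 0.0
```

{"name": "arm_command", "arguments": {"gripper": [70,80,91,91,91], "dp": [[0,0,-0.8],[0,0,-1],[0,0,-1],[0,0,-1],[0,0,-1]], "twist": [0,0,0,0,0]}}

```text
time: 10.3
tool_pos: [632.9, -74.5, 139.0]
tcp_rot: [3.142, 0.0, 3.128]
contact_force: [0.8, -0.1, 0.8]
grip_width: 91.0
finger_force: 0.0
```

Run:
```python
from h import *
o,im,cm=snap('w3')
blob(im,cm,(0,0,150),(179,70,255),42,(633,-74))
delta(o,470,-358,150)
```

```text
px [317. 182.] rect [628.4 -74.4] [81.4 73.5] ang 89.1 circle [633.6 -74.4] 41.9
units [  6.36 -11.43  -0.44] twist 0 pos [632.9 -74.5 139. ] yaw 179.2 t 10.3
```

View pics/w3.png

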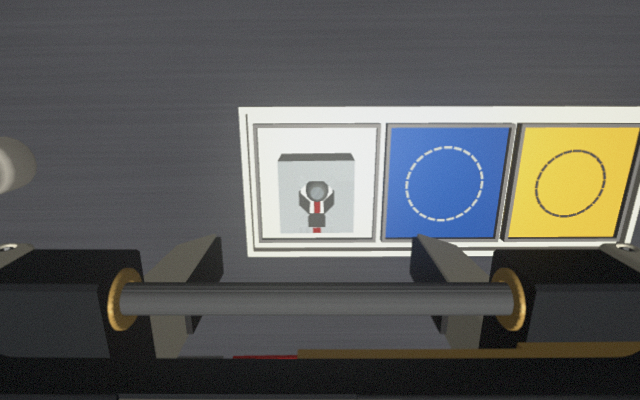

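The hub is seated: post tip at (317,190), red key inside the keyway at (317,208), and contact came at the expected height. Next is the pulley.

{"name": "arm_command", "arguments": {"gripper": [91,91,91,91,91], "dp": [[0.53,-0.96,-0.1],[0.53,-0.96,-0.1],[0.53,-0.96,-0.1],[0.53,-0.96,-0.1],[0.53,-0.96,0]], "twist": [0,0,0,0,0]}}

```text
time: 10.98
tool_pos: [564.5, -194.3, 147.8]
tcp_rot: [3.142, 0.0, 3.128]
contact_force: [-0.1, 0.0, 0.1]
grip_width: 91.1
finger_force: 0.0
```

{"name": "arm_command", "arguments": {"gripper": [91,91,91,91,91], "dp": [[0.53,-0.96,0],[0.53,-0.96,0],[0.53,-0.96,0],[0.53,-0.96,0],[0.53,-0.96,0]], "twist": [0,0,0,0,0]}}

```text
time: 11.6
tool_pos: [496.5, -313.3, 147.6]
tcp_rot: [3.141, -0.0, 3.128]
contact_force: [-0.5, -0.7, 0.2]
grip_width: 91.3
finger_force: 0.0
```

{"name": "arm_command", "arguments": {"gripper": [91,91,91,91,91], "dp": [[0.53,-0.9,0],[0.53,-0.9,0],[0,0,0],[0,0,0],[0,0,0]], "twist": [0,0,0,0,0]}}

```text
time: 12.22
tool_pos: [470.4, -356.4, 148.0]
tcp_rot: [3.141, 0.0, 3.129]
contact_force: [-0.5, 0.5, -0.2]
grip_width: 91.1
finger_force: 0.0
```

Run:
```python
from h import *
class O:pass
im=cv2.imread('pics/w3.png');cm=cam('wrist',dict(tool_pos=[632.9,-74.5,139.0],tcp_rot=[3.142,0,3.128]))
print('circles',cast(cm,[(444.5,184),(570.5,183.5)],10).round(1))
print('hub top edge px for seated',proj(cm,[[633-28,-74.5+28,42],[633-28,-74.5-28,42],[661,-46.5,42]]).round(1))
o,im,cm=snap('w4')
ctr,a=blob(im,cm,(40,100,50),(85,255,255),28,(470,-358))
delta(o,*ctr,8)
```

```text
circles [[633.2  30.9  10. ]
 [634.3 135.7  10. ]]
hub top edge px for seated [[355.5 159. ]
 [277.5 160.1]
 [354.2 231.5]]
px [308. 187.] rect [ 469.7 -365.5] [52.  44.2] ang 19.3 circle [ 468.5 -362.8] 26.7
units [ 0.03 -0.37  5.6 ] twist 0 pos [ 470.4 -356.4  148. ] yaw 179.26 t 12.225
```

View pics/w4.png

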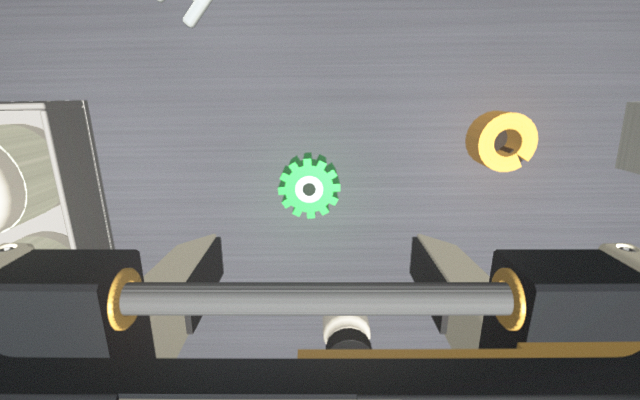

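Run:
```python
from h import *
o=get_obs();cm=cam('wrist',o)
c=cast(cm,[(309.3,189)],28)[0];print(c.round(1))
# bottle cap: two-view rays
t=cam('top')
for z in(40,60,80):print(z,cast(t,[(470,138),(460,147)],z).round(0)[:,:2],cast(cm,[(350,345)],z).round(0)[0,:2])
delta(o,c[0],c[1],8)
```

```text
[ 471.  -362.5   28. ]
40 [[ 615. -333.]
 [ 594. -310.]] [ 611. -329.]
60 [[ 610. -326.]
 [ 589. -303.]] [ 595. -331.]
80 [[ 605. -319.]
 [ 585. -297.]] [ 578. -333.]
units [-0.02 -0.24  5.6 ] twist 0 pos [ 470.5 -356.5  148.1] yaw 179.26 t 12.275
```

Toothed pulley at (309,189), which is (470.7,-362.6). The split collar is at (508,142) and the bottle is clear. I'll descend and grip.

{"name": "arm_command", "arguments": {"gripper": [91,91,91,91,91], "dp": [[0,-0.24,1],[0,0,1],[0,0,1],[0,0,1],[0,0,1]], "twist": [0,0,0,0,0]}}

```text
time: 12.9
tool_pos: [470.4, -362.7, 22.5]
tcp_rot: [-3.141, 0.0, 3.129]
contact_force: [-0.6, -0.2, -0.2]
grip_width: 90.9
finger_force: 0.0
```

{"name": "arm_command", "arguments": {"gripper": [91,91,80,44,44], "dp": [[0,0,0.4],[0,0,0.24],[0,0,0],[0,0,0],[0,0,0]], "twist": [0,0,0,0,0]}}

```text
time: 13.52
tool_pos: [470.2, -363.5, 7.9]
tcp_rot: [-3.141, 0.001, 3.128]
contact_force: [0.5, -0.0, 0.4]
grip_width: 65.5
finger_force: 0.0
```

{"name": "arm_command", "arguments": {"gripper": [44,44,44,44,44], "dp": [[0,0,0],[0,0,0],[0,0,0],[0,0,0],[0,0,0]], "twist": [0,0,0,0,0]}}

```text
time: 14.15
tool_pos: [470.0, -363.2, 7.4]
tcp_rot: [-3.142, 0.0, 3.128]
contact_force: [0.2, 0.5, 4.7]
grip_width: 49.2
finger_force: 30.0
```

{"name": "arm_command", "arguments": {"gripper": [44,44,44,44,44], "dp": [[0,0,0],[0,0,-0.6],[0,0,-1],[0,0,-1],[0,0,-1]], "twist": [0,0,0,0,0]}}

```text
time: 14.78
tool_pos: [469.9, -363.3, 98.5]
tcp_rot: [-3.141, 0.0, 3.128]
contact_force: [-0.2, -0.5, -1.6]
grip_width: 49.5
finger_force: 30.0
```

{"name": "arm_command", "arguments": {"gripper": [44,44,44,44,44], "dp": [[-0.39,0.98,-0.2],[-0.39,0.98,0],[-0.39,0.98,0],[-0.39,0.98,0],[-0.39,0.98,0]], "twist": [0,0,0,0,0]}}

```text
time: 15.4
tool_pos: [520.7, -240.8, 102.8]
tcp_rot: [-3.141, 0.0, 3.128]
contact_force: [0.5, 0.8, -1.6]
grip_width: 49.4
finger_force: 30.0
```

{"name": "arm_command", "arguments": {"gripper": [44,44,44,44,44], "dp": [[-0.39,0.98,0],[-0.39,0.98,0],[-0.39,0.98,0],[-0.39,0.98,0],[-0.39,0.98,0]], "twist": [0,0,0,0,0]}}

```text
time: 16.02
tool_pos: [571.2, -118.9, 102.8]
tcp_rot: [-3.141, 0.0, 3.128]
contact_force: [0.5, 0.6, -1.2]
grip_width: 49.2
finger_force: 30.0
```

{"name": "arm_command", "arguments": {"gripper": [44,44,44,44,44], "dp": [[-0.39,0.98,0],[-0.39,0.98,0],[-0.39,0.98,0],[-0.39,0.98,0],[-0.39,0.98,0]], "twist": [0,0,0,0,0]}}

```text
time: 16.65
tool_pos: [621.6, 2.9, 102.8]
tcp_rot: [-3.141, 0.0, 3.128]
contact_force: [-0.4, 0.5, -1.8]
grip_width: 49.5
finger_force: 30.0
```

{"name": "arm_command", "arguments": {"gripper": [44,44,44,44,44], "dp": [[-0.39,0.98,0],[-0.07,0.18,0],[0,0,0],[0,0,0],[0,0,0]], "twist": [0,0,0,0,0]}}

```text
time: 17.27
tool_pos: [633.0, 30.1, 102.3]
tcp_rot: [-3.142, -0.0, 3.127]
contact_force: [0.7, 0.4, -1.3]
grip_width: 49.0
finger_force: 30.0
```

Run:
```python
from h import *
o,im,cm=snap('w5');delta(o,633.2,30.9,17.4)
```

```text
units [-0.01  0.03  3.4 ] twist 0 pos [633.   30.1 102.3] yaw 179.14 t 17.275
```

View pics/w5.png

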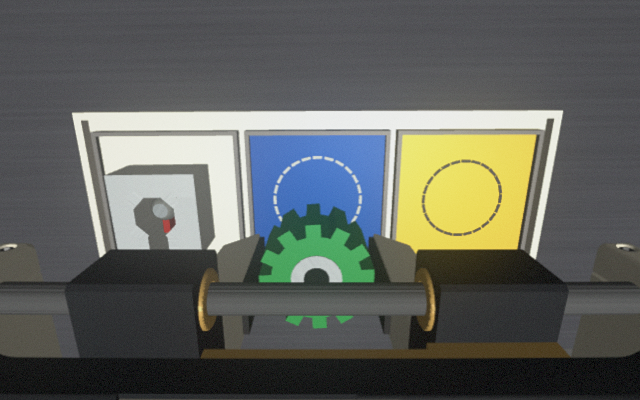

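Pulley held at (317,278), blue circle centred under it at about (318,200), and the hub at (155,215) is still seated. I'll lower it.

{"name": "arm_command", "arguments": {"gripper": [44,44,44,44,44], "dp": [[-0.01,0.03,1],[0,0,1],[0,0,0.9],[0,0,0.3],[0,0,0]], "twist": [0,0,0,0,0]}}

```text
time: 17.95
tool_pos: [633.4, 31.6, 22.2]
tcp_rot: [3.141, -0.0, 3.127]
contact_force: [-0.4, -0.9, -1.2]
grip_width: 49.5
finger_force: 30.0
```

{"name": "arm_command", "arguments": {"gripper": [44,44,44,44,44], "dp": [[0,0,0.1],[0,0,0.06],[0,0,0.03],[0,0,0],[0,0,0]], "twist": [0,0,0,0,0]}}

```text
time: 18.58
tool_pos: [633.5, 31.8, 17.6]
tcp_rot: [3.142, 0.0, 3.128]
contact_force: [0.1, 0.2, -1.3]
grip_width: 49.2
finger_force: 30.0
```

{"name": "arm_command", "arguments": {"gripper": [44,44,44,60,62], "dp": [[0,-0.03,0],[0,0,0.03],[0,0,0],[0,0,0],[0,0,0]], "twist": [0,0,0,0,0]}}

```text
time: 19.2
tool_pos: [633.5, 31.0, 16.5]
tcp_rot: [3.141, 0.0, 3.128]
contact_force: [-0.4, -0.2, 0.2]
grip_width: 61.1
finger_force: 0.0
```

{"name": "arm_command", "arguments": {"gripper": [62,62,62,62,62], "dp": [[0,0,0],[0,0,0],[0,0,-0.5],[0,0,-1],[0,0,-1]], "twist": [0,0,0,0,0]}}

```text
time: 19.82
tool_pos: [633.6, 31.0, 80.7]
tcp_rot: [3.142, 0.001, 3.128]
contact_force: [1.0, 0.0, 0.4]
grip_width: 62.0
finger_force: 0.0
```

{"name": "arm_command", "arguments": {"gripper": [91,91,91,91,91], "dp": [[0,0,-1],[0,0,-1],[0,0,-0.6],[0,0,0],[0,0,0]], "twist": [0,0,0,0,0]}}

```text
time: 20.45
tool_pos: [632.9, 31.0, 143.3]
tcp_rot: [3.141, -0.002, 3.128]
contact_force: [-0.4, -0.9, -0.4]
grip_width: 91.0
finger_force: 0.0
```

Run:
```python
from h import *
o,im,cm=snap('w6');blob(im,cm,(40,100,50),(85,255,255),38,(633,31));delta(o,436,-205,150)
```

```text
px [316. 194.] rect [633.8  30.5] [48.4 48.9] ang 77.9 circle [633.8  30.4] 25.0
units [ 7.74 -9.55 -0.26] twist 0 pos [632.9  31.  143.3] yaw 179.2 t 20.45
```

View pics/w6.png

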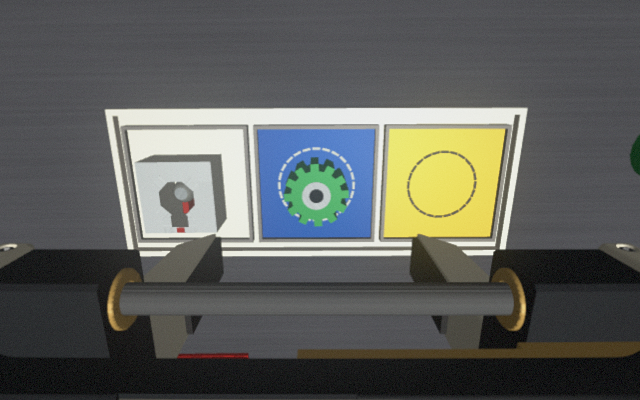

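The pulley at (317,195) lies flat and centred in the blue circle, within 1 mm. Next is the split collar.

{"name": "arm_command", "arguments": {"gripper": [91,91,91,91,91], "dp": [[0.77,-0.96,0],[0.77,-0.96,0],[0.77,-0.96,0],[0.77,-0.96,0],[0.77,-0.96,0]], "twist": [0,0,0,0,0]}}

```text
time: 21.12
tool_pos: [534.4, -88.2, 143.2]
tcp_rot: [3.141, -0.002, 3.128]
contact_force: [0.3, -0.4, 0.5]
grip_width: 90.9
finger_force: 0.0
```

{"name": "arm_command", "arguments": {"gripper": [91,91,91,91,91], "dp": [[0.77,-0.96,0],[0.77,-0.96,0],[0.77,-0.96,0],[0.77,-0.96,0],[0.77,-0.96,0]], "twist": [0,0,0,0,0]}}

```text
time: 21.75
tool_pos: [436.5, -206.7, 143.4]
tcp_rot: [3.141, -0.001, 3.128]
contact_force: [-0.3, -1.0, -0.8]
grip_width: 91.0
finger_force: 0.0
```

{"name": "arm_command", "arguments": {"gripper": [91,91,91,91,91], "dp": [[0,0,0],[0,0,0],[0,0,0],[0,0,0],[0,0,0]], "twist": [0,0,0,0,0]}}

```text
time: 22.38
tool_pos: [437.8, -205.9, 144.2]
tcp_rot: [3.141, 0.0, 3.128]
contact_force: [-0.0, 0.2, 0.6]
grip_width: 91.2
finger_force: 0.0
```

Run:
```python
from h import *
c6=cam('wrist',dict(tool_pos=[632.9,31,143.3],tcp_rot=[3.141,-0.002,3.128]));print('yellow',cast(c6,[(441.5,184.3)],10).round(1))
o,im,cm=snap('w7');ctr,_=blob(im,cm,(12,100,140),(32,255,255),26,(436,-205));delta(o,*ctr,6)
```

```text
yellow [[634.4 135.6  10. ]]
px [320. 191.] rect [ 437.6 -203. ] [31.6 23.2] ang 67.4 circle [ 440.1 -203.7] 17.0
units [0.01 0.11 5.53] twist 0 pos [ 437.8 -205.9  144.2] yaw 179.24 t 22.375
```

View pics/w7.png

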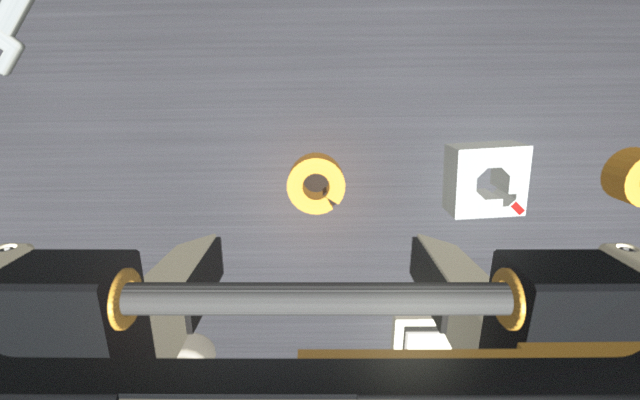

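Run:
```python
from h import *
o=get_obs();cm=cam('wrist',o);im=cv2.imread('pics/w7.png')
c=cast(cm,[(316,187)],26)[0];e=cast(cm,[(287,187),(345,187),(316,215)],26);print(c.round(1),e.round(1));delta(o,c[0],c[1],7)
```

```text
[ 436.1 -206.7   26. ] [[ 435.8 -229.7   26. ]
 [ 436.5 -183.6   26. ]
 [ 459.8 -207.    26. ]]
units [ 0.06 -0.03  5.49] twist 0 pos [ 437.8 -206.   144.2] yaw 179.23 t 22.425
```

The split collar shows at (316,187) with its slit at (333,203). Its width casts to 46 mm, which matches. Centre is (436.3,-206.7).

{"name": "arm_command", "arguments": {"gripper": [91,91,91,91,91], "dp": [[0.06,-0.03,1],[0,0,1],[0,0,1],[0,0,1],[0,0,1]], "twist": [0,0,0,0,0]}}

```text
time: 23.05
tool_pos: [436.3, -207.0, 18.5]
tcp_rot: [-3.141, 0.0, 3.128]
contact_force: [-0.6, 0.2, 0.0]
grip_width: 90.9
finger_force: 0.0
```

{"name": "arm_command", "arguments": {"gripper": [91,91,80,40,40], "dp": [[0,0,0.3],[0,0,0.2],[0,0,0],[0,0,0],[0,0,0]], "twist": [0,0,0,0,0]}}

```text
time: 23.68
tool_pos: [436.4, -207.2, 7.2]
tcp_rot: [-3.141, 0.001, 3.128]
contact_force: [0.7, -0.3, 0.2]
grip_width: 65.6
finger_force: 0.0
```

{"name": "arm_command", "arguments": {"gripper": [40,40,40,40,40], "dp": [[0,0,0],[0,0,0],[0,0,0],[0,0,0],[0,0,0]], "twist": [0,0,0,0,0]}}

```text
time: 24.3
tool_pos: [436.1, -207.0, 6.8]
tcp_rot: [3.142, 0.0, 3.128]
contact_force: [-0.9, 1.5, 2.7]
grip_width: 45.3
finger_force: 30.0
```

{"name": "arm_command", "arguments": {"gripper": [40,40,40,40,40], "dp": [[0,0,0],[0,0,-0.6],[0,0,-1],[0,0,-1],[0,0,-1]], "twist": [0,0,0,0,0]}}

```text
time: 24.92
tool_pos: [436.0, -207.0, 98.1]
tcp_rot: [-3.141, 0.0, 3.128]
contact_force: [-0.7, -0.9, -1.4]
grip_width: 45.0
finger_force: 30.0
```

{"name": "arm_command", "arguments": {"gripper": [40,40,40,40,40], "dp": [[-0.55,0.99,-0.2],[-0.55,0.99,0],[-0.55,0.99,0],[-0.55,0.99,0],[-0.55,0.99,0]], "twist": [0,0,0,0,0]}}

```text
time: 25.55
tool_pos: [506.9, -83.4, 102.4]
tcp_rot: [-3.141, 0.0, 3.128]
contact_force: [-0.1, 0.2, -1.8]
grip_width: 45.1
finger_force: 30.0
```

{"name": "arm_command", "arguments": {"gripper": [40,40,40,40,40], "dp": [[-0.55,0.99,0],[-0.55,0.99,0],[-0.55,0.99,0],[-0.55,0.99,0],[-0.55,0.99,0]], "twist": [0,0,0,0,0]}}

```text
time: 26.18
tool_pos: [577.3, 39.3, 102.4]
tcp_rot: [-3.142, 0.0, 3.128]
contact_force: [0.1, -0.5, -2.1]
grip_width: 45.3
finger_force: 30.0
```

{"name": "arm_command", "arguments": {"gripper": [40,40,40,40,40], "dp": [[-0.56,0.98,0],[-0.56,0.98,0],[-0.56,0.98,0],[-0.56,0.98,0],[0,0,0]], "twist": [0,0,0,0,0]}}

```text
time: 26.8
tool_pos: [634.7, 137.3, 102.0]
tcp_rot: [3.141, 0.001, 3.13]
contact_force: [-0.4, -0.8, -1.7]
grip_width: 45.3
finger_force: 30.0
```

{"name": "arm_command", "arguments": {"gripper": [40,40,40,40,40], "dp": [[0,0,0],[0,0,0],[0,0,0.6],[0,0,0.6],[0,0,0.6]], "twist": [0,0,0,0,0]}}

```text
time: 27.42
tool_pos: [633.8, 135.5, 55.0]
tcp_rot: [-3.142, -0.001, 3.127]
contact_force: [0.1, -0.3, -1.8]
grip_width: 45.3
finger_force: 30.0
```

{"name": "arm_command", "arguments": {"gripper": [40,40,40,40,40], "dp": [[-0.02,0,0.6],[0,0,0.5],[0,0,0.2],[0,0,0],[0,0,0]], "twist": [0,0,0,0,0]}}

```text
time: 28.05
tool_pos: [635.4, 135.8, 24.8]
tcp_rot: [3.141, 0.001, 3.128]
contact_force: [0.2, -0.5, -0.8]
grip_width: 45.3
finger_force: 30.0
```

{"name": "arm_command", "arguments": {"gripper": [40,40,40,40,40], "dp": [[0.03,0,0.15],[0,0,0.1],[0,0,0.04],[0,0,0.04],[0,0,0]], "twist": [0,0,0,0,0]}}

```text
time: 28.68
tool_pos: [634.0, 135.7, 16.8]
tcp_rot: [3.142, -0.0, 3.128]
contact_force: [-3.4, 0.1, 5.2]
grip_width: 45.6
finger_force: 30.0
```

Contact at the expected height, so I'll release and rise clear.

{"name": "arm_command", "arguments": {"gripper": [50,58,58,58,58], "dp": [[0,0,0],[0,0,0],[0,0,0],[0,0,0],[0,0,0]], "twist": [0,0,0,0,0]}}

```text
time: 29.3
tool_pos: [634.2, 135.7, 15.9]
tcp_rot: [3.141, 0.0, 3.128]
contact_force: [-0.3, -0.0, 0.4]
grip_width: 58.0
finger_force: 0.0
```

{"name": "arm_command", "arguments": {"gripper": [58,58,58,70,91], "dp": [[0,0,-0.6],[0,0,-1],[0,0,-1],[0,0,-1],[0,0,-1]], "twist": [0,0,0,0,0]}}

```text
time: 29.92
tool_pos: [634.3, 135.8, 133.1]
tcp_rot: [3.141, 0.001, 3.128]
contact_force: [0.5, -0.8, -0.3]
grip_width: 73.6
finger_force: 0.0
```

{"name": "arm_command", "arguments": {"gripper": [91,91,91,91,91], "dp": [[0,0,-0.5],[0,0,-0.5],[0,0,0],[0,0,0],[0,0,0]], "twist": [0,0,0,0,0]}}

```text
time: 30.55
tool_pos: [633.7, 135.7, 155.0]
tcp_rot: [-3.141, -0.002, 3.128]
contact_force: [0.6, 0.6, 0.3]
grip_width: 90.9
finger_force: 0.0
```

Run:
```python
from h import *
o,im,cm=snap('w8');print(o['time'],o['tool_pos'],proj(cm,[[634.4,135.6,36],[633.3,30.9,38]]).round(1))
```

```text
30.55 [633.73189021 135.69779698 154.989498  ] [[316.8 189.7]
 [185.1 191. ]]
```

View pics/w8.png

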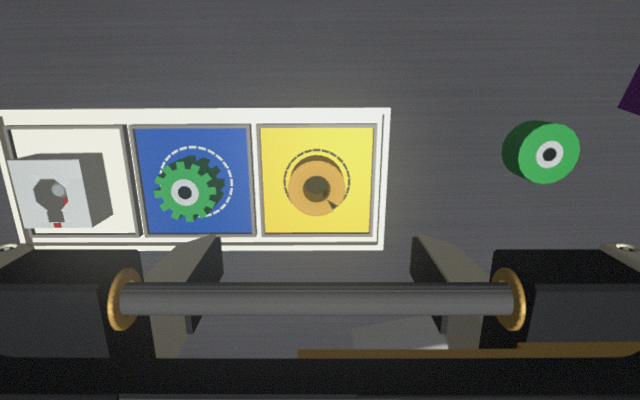

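The collar at (317,188) is flat and centred: predicted (316.8,189.7). The pulley at (185,192) is where predicted too. The hub is on the post, the look-alikes are untouched and the arm is clear, so I'll hand in.

```bash
python3 -c "
from plant import *
print(close_job())"
```

```text
the job is handed in; nothing more can be done
None
```

I handed the job in at about 31 s of robot time: keyed hub fully down over the post with its keyway on the red key, toothed pulley centred in the blue bay, split collar centred in the yellow bay, look-alikes not touched; no verdict was returned.

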